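# Put two waxed shelf boards in stick to dry flat

### The job

The two small shelf boards are touch-dry: stack them on the drying skid with spacers between, so that they dry flat. Lay the dark board lengthwise across the skid's two bearers, centred and square, then one spacer stick across it directly above each bearer (either stick on either side), then the pale board on the sticks squarely over the dark one, and last stand the closed green-lidded tin upright on the middle of the pale board as a weight. Set each piece down rather than dropping it, let go of everything, and leave the open tin of wax and the paper cup where they stand.

Things in the scene. Friction and masses are not known exactly. Their poses are not given: they have to be found in the camera images.
- skid: Drying skid, fixed to the bench: a plywood base 200 x 100 x 8 mm with two pale pine bearers screwed on top. Origin at the centre of its underside, on the bench; x runs along its length (the way the boards lie), y along the bearers, z up. The bearers are 100 mm long (along y), 20 mm wide, 20 mm tall, centred at x = +75 and x = -75 mm; their flat tops are 28 mm above the origin. It can lie in any of three places.
- dark_board_center (a point): Dark brown waxed shelf board, loose, flat, 220 x 60 x 18 mm, about 0.16 kg. Point at its centre, 9 mm above its underside; x along its length, y across its width, z up. It may lie either way round and either end may point either way in the stack.
- pale_board_center (a point): Pale pine shelf board, loose, flat, 220 x 60 x 18 mm, about 0.16 kg. Point at its centre, 9 mm above its underside; x along its length, y across its width, z up.
- pine_stick_center (a point): Pale pine spacer stick, loose, 90 x 20 x 20 mm, 0.03 kg, lying down. Point at its centre, 10 mm above its underside; x along its length, z up.
- red_stick_center (a point): Red-brown hardwood spacer stick, loose, 90 x 20 x 20 mm, 0.03 kg, lying down. Point at its centre, 10 mm above its underside; x along its length, z up.
- tin_center (a point): Closed round tin, cream and green with a dark green lid, standing upright, 58 mm diameter (60 mm over the rims), 58 mm tall, about 0.25 kg. Point at its centre, 29 mm above its base; z up.
- open_tin: Bystander: open cream tin with black wax in it, no lid, 86 mm diameter, 75 mm tall, on the bench to the robot's left. Origin at the centre of its base. To be left alone.
- paper_cup: Bystander: empty white paper cup, 72 mm diameter at the rim, 78 mm tall, on the bench to the robot's right. Origin at the centre of its base. To be left alone.
Things that resemble listed ones, but are neither listed nor needed, are in the scene too. Several things look just like the part that bears pale_board_center: the one meant starts farthest from the robot's base.

How it is judged:
At the end, for the whole second after the job is handed in: Dark board on both bearers, within 15 mm and 8 deg of the skid; a stick above each bearer, within 13 mm across and 15 mm along it, 11 deg; pale board on both sticks, within 15 mm and 8 deg of the dark one; tin upright within 15 mm of its middle. Layer heights within 4 mm, all released, at rest (horizontal distance between dark_board_center and skid below 0.015 m and z of dark_board_center in the frame of skid between 0.033 and 0.041 m and angle between the x axis of dark_board_center and the x axis of skid, either way round below 0.14 rad and y of pine_stick_center in the frame of skid between -0.015 and 0.015 m and z of pine_stick_center in the frame of skid between 0.052 and 0.06 m and angle between the x axis of each of pine_stick_center, red_stick_center and the y axis of skid, either way round below 0.2 rad and y of red_stick_center in the frame of skid between -0.015 and 0.015 m and z of red_stick_center in the frame of skid between 0.052 and 0.06 m and ((x of pine_stick_center in the frame of skid between 0.062 and 0.088 m and x of red_stick_center in the frame of skid between -0.088 and -0.062 m) or (x of pine_stick_center in the frame of skid between -0.088 and -0.062 m and x of red_stick_center in the frame of skid between 0.062 and 0.088 m)) and horizontal distance between pale_board_center and dark_board_center below 0.015 m and z of pale_board_center in the frame of skid between 0.071 and 0.079 m and angle between the x axis of pale_board_center and the x axis of dark_board_center, either way round below 0.14 rad and horizontal distance between tin_center and pale_board_center below 0.015 m and z of tin_center in the frame of skid between 0.109 and 0.117 m and angle between tin_center's own z axis and vertical below 0.1 rad and linear speed of each of dark_board, pale_board, pine_stick, red_stick, tin below 0.02 m/s); the robot touches nothing.
It fails at once if a bystander (open tin, paper cup) is moved by more than 30 mm or tipped (distance of any of open_tin, paper_cup from where it was at the start of the episode above 0.03 m or angle between any of open_tin, paper_cup's own z axis and vertical above 0.4 rad).
It fails at once if a board, stick or the tin is dropped (falls free of the fingers faster than 0.6 m/s, from about 20 mm) ((linear speed of dark_board above 0.6 m/s and contact force between the fingers and dark_board below 0.05 N) or (linear speed of pale_board above 0.6 m/s and contact force between the fingers and pale_board below 0.05 N) or (linear speed of pine_stick above 0.6 m/s and contact force between the fingers and pine_stick below 0.05 N) or (linear speed of red_stick above 0.6 m/s and contact force between the fingers and red_stick below 0.05 N) or (linear speed of tin above 0.6 m/s and contact force between the fingers and tin below 0.05 N)).
It also fails if it takes over 144 s, if anything falls off the work surface, if the arm or the gripper's body presses on something with over 40 N, if the wrist force passes 120 N, or if a joint passes its speed limit or range.

### The arm

A 6-joint arm with a two-finger parallel gripper is mounted at the origin on the work surface. World frame = base frame: x ahead of the robot, y to its left, z up, the work surface at z = 0. Lengths are in m, angles in rad, forces in N, time in s.
With the tool pointing down it reaches from about 0.375 to 0.975 m from the base axis. Payload 3.8 kg.
Tool frame: the origin (TCP) lies at the very end of the fingers, on their centre line; the grasp point (between the pads) lies 19 mm behind it; z points along the fingers, y is the direction in which the jaws open and shut (so a half turn about z gives the same grasp; the last joint's range is limited). The gripper opens to 85 mm and grips with 20 to 120 N. Pads are 22 mm wide; open, the fingers measure 114 mm over their backs; the gripper's body (76 mm by 85 mm) begins 54 mm behind the grasp point. The pads swing forward as they close: fully open they stand 13 mm farther back than shut.
Start: joints at [-1.201, 0.264, 1.604, -0, 1.274, -0.037], TCP at [0.267, -0.62, 0.231] pointing down, gripper open.
Joint ranges: [-2.63, 2.63], [-0.94, 2.18], [0.31, 2.57], [-1.31, 4.45], [0, 2.66], [-2.55, 2.55]. Speed limits (rad/s): [2.57, 2.57, 3.14, 3.14, 3.14, 3.14].

### API

Orientations are given as a rotation vector (axis times angle).
In Python, from workcell import bot, viewer gives the robot as it stands.
- The arm moves only by the tool jog_arm, never from a script. Its argument "motion" is a list of rows, each an object of numbers: "dx", "dy", "dz": the shift along the world's x, y, z in cm; "turn": the turn about the world's z in rad. A call has 1 to 12 rows; each row shifts and turns the commanded pose from where the row before left it; what a row does not reach is not made up. A row lasts 1/12 s, in which the tool goes at most 41.7 mm and 7.16 degrees, less where a joint would pass 70% of its speed; a pose out of reach is approached as far as the arm can. A call is refused whole if a number of a shift passes 4.17 or a number of a turn 0.125, either way. A call with a gripper value outside its range is refused whole. "fingers" is the finger opening in cm, from 0 to 8.54, set as the call begins (left out, the last holds). The fingers move at their own pace and stop on an object; "grip_force" is the grip in N (left out, the last holds). Time passes only in rows, so rows that do not move let the fingers close. It gives the time, the measured TCP pose, the force and the opening at its end, in the units of the state.
- bot.read_state(): the state, without advancing time (a new reading comes with each control period).
- viewer.read_camera(name): name is "side" or "top" or "wrist"; returns (picture, depth): 400x640x3 uint8, red, green, blue; 400x640 float32, m along the optical axis (not along the pixel's ray), 0 where there is no reading.
- viewer.camera_info(name): a dict with "vertical_fov" (degrees; the focal length in pixels is half the picture's height over the tangent of half this angle, whatever the lens; pixels are square), "cx", "cy" (the principal point, pixels), "R" (3x3) and "t" (3): a world point X has camera coordinates R X + t. Camera axes: x right, y down, z forward; pixel columns grow to the right and rows downward; lengths in m; the calibration is good to about 2 mm. The wrist camera is an equidistant fisheye: a pixel r from the principal point sees the ray r / f radians off the axis. A picture is of the moment at which its call begins: read the wrist's pose just before it. camera_info takes no time and is no camera call; for the wrist camera it gives the pose at the moment of the call.
- bot.finish_job(): hands the job in, once; it reports no verdict.
The state is a dict: "time": time; "q": joint angles; "joint_vel": joint speeds; "joint_torque": joint torques, N m; "tool_pos": TCP position; "tcp_rot": TCP orientation; "wrist_force": force on the tool from outside, world axes, zero at the start; "torque": the same for the moment, N m; "width": opening from 0.0 (shut) to 1.0 (fully open).
Only numpy, scipy, OpenCV 4.12 (cv2) and the standard library are available. Lean on these libraries where they do the work, as an engineer would, in place of code of your own. Each camera call takes 0.05 s, during which the arm holds its last target. There are 200 camera calls.

## Working session

There is one attempt and no reset: what is moved stays moved. The work goes in short steps, Python scripts to look and compute and a tool call to move; the robot and the scene stay as the last step left them, time stands still between calls to the robot, and variables do not carry over. Pictures are saved under pics/ and viewed, about 12 in all and at most 16, crops included, and the job is handed in when it is done.

Besides the shell and the picture viewer there is one more tool, called after "Emit:" by a JSON object that holds its "method" and its "body". jog_arm: Moves the arm, as the interface text tells. Its arguments: {"type":"object","properties":{"motion":{"type":"array"},"fingers":{"type":"number"},"grip_force":{"type":"number"}},"required":["motion"]}

```bash
ls; mkdir -p pics
cat > h.py <<'E'
import numpy as np, cv2
from workcell import bot, viewer
def cam(n):
    i=viewer.camera_info(n); p,d=viewer.read_camera(n); return i,p,d
def foc(i): return 200/np.tan(np.radians(i['vertical_fov'])/2)
def pts(i,d):
    "world xyz for every pixel, pinhole"
    f=foc(i); v,u=np.mgrid[0:400,0:640]
    c=np.stack([(u-i['cx'])/f*d,(v-i['cy'])/f*d,d],-1)
    return (c-np.array(i['t']))@np.array(i['R'])
def save(n,p): cv2.imwrite(f'pics/{n}.png',p[...,::-1])
E
python3 - <<'E'
from h import *
s=bot.read_state(); print(s)
for n in ('top','side'):
    i,p,d=cam(n); print(n,i); save(n+'0',p); np.savez(f'{n}0.npz',p=p,d=d)
E
```

```text
pics
{'time': 0.0, 'q': array([-1.20092160e+00,  2.64745482e-01,  1.60541792e+00, -1.27708273e-06,
        1.27373398e+00, -3.68922875e-02]), 'joint_vel': array([ 0.00131758, -0.00017637,  0.00039826, -0.00141369, -0.00223687,
        0.00141299]), 'joint_torque': array([ 2.86964359e-04, -5.15111625e+01, -3.67313397e+01, -9.85327983e-05,
        1.30506992e-02, -1.98322185e-07]), 'tool_pos': array([ 0.26678437, -0.61920808,  0.22994351]), 'tcp_rot': array([-3.07461458e+00, -6.34093761e-01,  6.01415996e-04]), 'wrist_force': array([-0.17600621, -0.08669602, -0.24050319]), 'torque': array([-0.03183942, -0.0238762 , -0.03422271]), 'width': 1.0017342419222444}
top {'vertical_fov': 49.96163500800849, 'cx': 315.5096506248856, 'cy': 200.02587788391972, 'R': array([[ 0.02816673, -0.99950661,  0.01389857],
       [-0.98642526, -0.03004297, -0.16143925],
       [ 0.16177715, -0.00916269, -0.98678478]]), 't': array([-0.02045985,  0.45275233,  1.33578844])}
side {'vertical_fov': 45.07926763398373, 'cx': 316.75932340658994, 'cy': 201.3289832471294, 'R': array([[-0.82553912, -0.56430657, -0.00657734],
       [-0.36681157,  0.54540264, -0.75364795],
       [ 0.42887579, -0.61975322, -0.65724539]]), 't': array([0.36833797, 0.20055115, 1.26188196])}
```

View pics/top0.png

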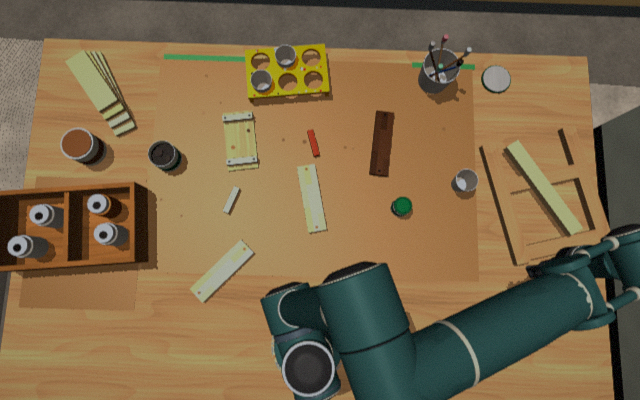

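View pics/side0.png

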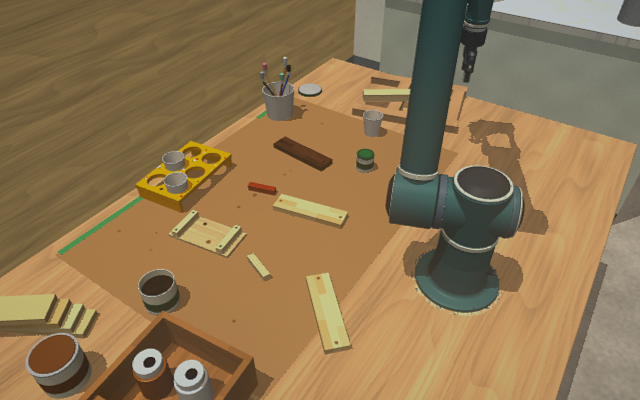

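The top view shows these pieces:
- Skid at (240,140), dark board at (382,143), red stick at (314,143), pine stick at (231,200), green tin at (402,206).
- Paper cup at (466,181), open wax tin at (164,155).
- Pale-board candidates: A (311,199), B (223,270), C (543,187) on a frame, and D, the fanned stack at (100,92).

I'll measure sizes and distances from the base next.

```bash
cat > m.py <<'E'
from h import *
i=viewer.camera_info('top'); z=np.load('top0.npz'); p,d=z['p'],z['d']; P=pts(i,d)
hsv=cv2.cvtColor(p,cv2.COLOR_RGB2HSV)
def show(nm,u0,v0,u1,v1,lo,hi):
    b=np.zeros((400,640),bool); b[v0:v1,u0:u1]=1
    Z=P[...,2]; m=b&(Z>lo)&(Z<hi)&(d>0)
    n,l,st,_=cv2.connectedComponentsWithStats(m.astype(np.uint8))
    for k in range(1,n):
        if st[k,4]<40: continue
        q=P[l==k]; (c,s,a)=cv2.minAreaRect((q[:,:2]*1000).astype(np.float32))
        print(nm,'px',st[k,:2]+st[k,2:4]//2,'c',np.round(c,0),'size',np.round(s,0),'ang',round(a,1),'z',np.round(np.percentile(q[:,2],[5,50,95])*1000),'dist',round(np.hypot(*c)))
print('bench z', np.round(np.median(P[220:260,300:340,2])*1000,1))
show('A',285,155,340,240,.008,.05)
show('B',180,230,265,310,.008,.05)
show('C',495,130,590,245,.005,.12)
show('D',60,45,140,140,.008,.12)
show('dark',360,100,405,185,.008,.05)
show('red',300,120,325,165,.008,.05)
show('pine',215,180,250,220,.008,.05)
show('tin',385,190,420,225,.045,.09)
show('skidtop',215,105,265,175,.02,.05)
show('skid',215,105,265,175,.005,.05)
show('cup',445,160,485,205,.01,.1)
show('open',140,130,190,180,.01,.1)
E
python3 m.py
python3 - <<'E'
import cv2,numpy as np
im=cv2.imread('pics/top0.png')
a=cv2.resize(im[35:290,180:480],None,fx=2,fy=2); 
b=cv2.resize(im[120:270,470:620],(200,200)); c=cv2.resize(im[40:190,50:200],(200,200))
o=np.zeros((510,800,3),np.uint8); o[:,:600]=a;o[:200,600:]=b;o[200:400,600:]=c
cv2.imwrite('pics/crop1.png',o)
E
```

```text
bench z 0.4
A px [312 199] c [463.   7.] size [221.  60.] ang 11.6 z [12. 17. 22.] dist 463
B px [221 271] c [223. 281.] size [ 61. 224.] ang 46.5 z [13. 17. 22.] dist 359
C px [542 187] c [ 527. -749.] size [386. 323.] ang 1.5 z [16. 30. 61.] dist 916
D px [100  93] c [791. 715.] size [304. 104.] ang 28.7 z [16. 67. 76.] dist 1067
D px [ 80 134] c [631. 744.] size [38. 98.] ang 0.9 z [72. 93. 98.] dist 976
dark px [381 144] c [ 656. -223.] size [ 62. 223.] ang 84.2 z [12. 17. 22.] dist 693
red px [313 143] c [649.   7.] size [92. 21.] ang 15.9 z [14. 19. 24.] dist 649
pine px [231 200] c [450. 269.] size [26. 90.] ang 70.1 z [13. 19. 24.] dist 525
tin px [402 206] c [ 440. -282.] size [58. 56.] ang 45.8 z [51. 57. 61.] dist 523
skidtop px [237 118] c [726. 262.] size [ 24. 101.] ang 9.0 z [21. 27. 32.] dist 772
skidtop px [242 161] c [578. 239.] size [ 22. 100.] ang 9.0 z [22. 27. 33.] dist 626
skid px [240 141] c [653. 251.] size [203. 104.] ang 8.1 z [ 6. 10. 30.] dist 700
cup px [465 181] c [ 526. -479.] size [71. 70.] ang 86.3 z [14. 51. 76.] dist 711
open px [165 156] c [581. 483.] size [88. 84.] ang 44.5 z [25. 55. 74.] dist 756
```

View pics/crop1.png

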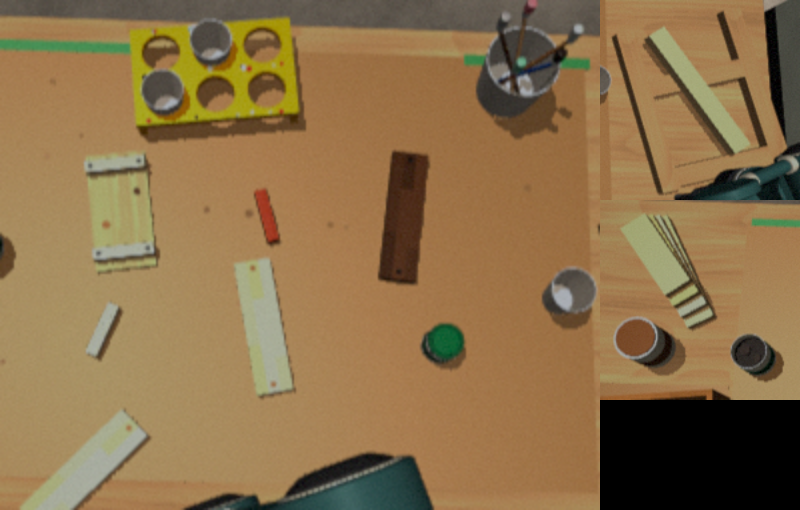

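Pale-board candidates:
- A at px (311,199): 221x60 mm, 463 mm from the base.
- B at px (221,271): same board, 359 mm from the base.
- C at px (543,187): much longer plain plank, not a match.
- D at px (100,92): fanned stack about 300 mm long, not a match.

A and B are the look-alikes with knots, and A is the farther one, so A is the pale board. The crop confirms this.

Skid centre is about (652,250) mm at 8.8°. I'll start with the dark board at (656,-223), length direction -5.8°.

Emit:
{"method": "jog_arm", "body": {"motion": [{"dx": 2.8,"dy": 2.8,"turn": -0.042},{"dx": 2.8,"dy": 2.8,"turn": -0.042},{"dx": 2.8,"dy": 2.8,"turn": -0.042},{"dx": 2.8,"dy": 2.8,"turn": -0.042},{"dx": 2.8,"dy": 2.8,"turn": -0.042},{"dx": 2.8,"dy": 2.8,"turn": -0.042},{"dx": 2.8,"dy": 2.8,"turn": -0.042},{"dx": 2.8,"dy": 2.8,"turn": -0.042},{"dx": 2.8,"dy": 2.8,"turn": -0.042},{"dx": 2.8,"dy": 2.8,"turn": -0.042},{"dx": 2.8,"dy": 2.8,"turn": -0.042},{"dx": 2.8,"dy": 2.8,"turn": -0.042}], "fingers": 8.54}}

```text
validation failed for argument at $.mo...
```

Emit:
{"method": "jog_arm", "body": {"motion": [{"dx": 1.8,"dy": 2.0,"dz": -2},{"dx": 1.8,"dy": 2.0,"dz": -3},{"dx": 1.7,"dy": 2.0,"dz": -3},{"dz": -3},{"dz": 0}]}}

```text
validation failed for argument at $.mo...
```

```bash
cat >> h.py <<'E'
def st():
    s=bot.read_state(); x,y=s['tcp_rot'][:2]; psi=np.degrees(2*np.arctan2(y,x))-90
    print('t %.1f'%s['time'],'tcp mm',np.round(s['tool_pos']*1000,1),'jaw deg',round((psi+180)%360-180,1),'w',round(s['width']*85,1),'F',np.round(s['wrist_force'],1),'q',np.round(s['q'],2))
    return s
def fish(i,uv,z):
    "wrist pixel -> world point on plane z"
    f=foc(i); a=np.array(uv,float)-[i['cx'],i['cy']]; r=np.hypot(*a); th=r/f
    c=np.array([*(a/max(r,1e-9)*np.sin(th)),np.cos(th)]); R=np.array(i['R']); o=-R.T@np.array(i['t']); w=R.T@c
    return o+w*(z-o[2])/w[2]
E
python3 - <<'E'
from h import *
st(); i,p,d=cam('wrist'); save('w1',p); print(i)
E
```

```text
t 0.1 tcp mm [ 266.8 -619.3  230.1] jaw deg -66.7 w 85.1 F [-0.2 -0.2  0.1] q [-1.2   0.26  1.61 -0.    1.27 -0.04]
{'vertical_fov': 65.70646984690485, 'cx': 318.9579272391982, 'cy': 199.40395287295195, 'R': array([[ 0.39708372, -0.91777993, -0.00212514],
       [-0.86770653, -0.37617151,  0.32493133],
       [-0.29901487, -0.12718095, -0.94573522]]), 't': array([-0.67369395, -0.04366399,  0.38006387])}
```

View pics/w1.png

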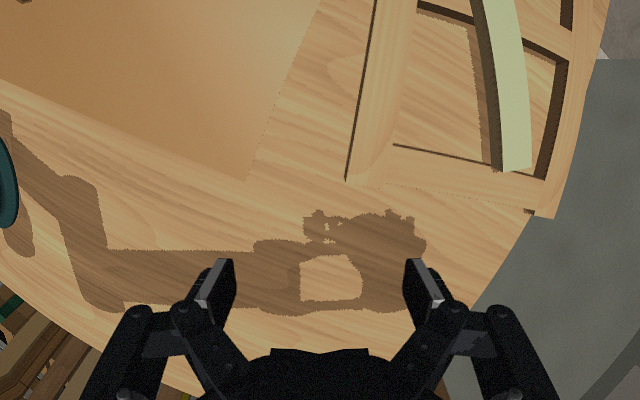

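The move did not run: the call was refused, probably because every row needs all four numbers. The wrist view still shows the start area, with the fingertips near (215,285) and (425,285). I'll retry with full rows.

Emit:
{"method": "jog_arm", "body": {"motion": [{"dx": 2.8,"dy": 2.8,"dz": 0,"turn": -0.042},{"dx": 2.8,"dy": 2.8,"dz": 0,"turn": -0.042},{"dx": 2.8,"dy": 2.8,"dz": 0,"turn": -0.042},{"dx": 2.8,"dy": 2.8,"dz": 0,"turn": -0.042},{"dx": 2.8,"dy": 2.8,"dz": 0,"turn": -0.042},{"dx": 2.8,"dy": 2.8,"dz": 0,"turn": -0.042},{"dx": 2.8,"dy": 2.8,"dz": 0,"turn": -0.042},{"dx": 2.8,"dy": 2.8,"dz": 0,"turn": -0.042},{"dx": 2.8,"dy": 2.8,"dz": 0,"turn": -0.042},{"dx": 2.8,"dy": 2.8,"dz": 0,"turn": -0.042},{"dx": 2.8,"dy": 2.8,"dz": 0,"turn": -0.042},{"dx": 2.8,"dy": 2.8,"dz": 0,"turn": -0.042}], "fingers": 8.54}}

```text
time: 1.15
tool_pos: [0.604, -0.2822, 0.2309]
tcp_rot: [-3.138, 0.156, 0.001]
wrist_force: [-0.2, -1.4, -0.0]
width: 0.997
```

Emit:
{"method": "jog_arm", "body": {"motion": [{"dx": 1.8,"dy": 2.0,"dz": -1,"turn": 0},{"dx": 1.7,"dy": 2.0,"dz": -3,"turn": 0},{"dx": 1.7,"dy": 1.9,"dz": -3,"turn": 0},{"dx": 0,"dy": 0,"dz": -3,"turn": 0},{"dx": 0,"dy": 0,"dz": -1,"turn": 0},{"dx": 0,"dy": 0,"dz": 0,"turn": 0}]}}

```text
time: 1.65
tool_pos: [0.6518, -0.2234, 0.1162]
tcp_rot: [-3.135, 0.151, 0.014]
wrist_force: [-0.4, -0.3, -0.7]
width: 1.0
```

Run:
```python
from h import *
st(); i,p,d=cam('wrist'); save('w2',p); np.savez('w2.npz',p=p)
R=np.array(i['R']);print('cam pos',-R.T@np.array(i['t']))
hsv=cv2.cvtColor(p,cv2.COLOR_RGB2HSV); 
print([p[v,320] for v in (100,150,200,250)])
```

```text
t 1.6 tcp mm [ 651.8 -223.4  116.2] jaw deg -95.5 w 85.0 F [-0.4 -0.3 -0.7] q [-0.37  0.38  1.67 -0.    1.1   1.3 ]
cam pos [ 0.73585096 -0.23204756  0.25758317]
[array([109,  76,  58], dtype=uint8), array([122,  82,  58], dtype=uint8), array([115,  73,  49], dtype=uint8), array([97, 58, 34], dtype=uint8)]
```

View pics/w2.png

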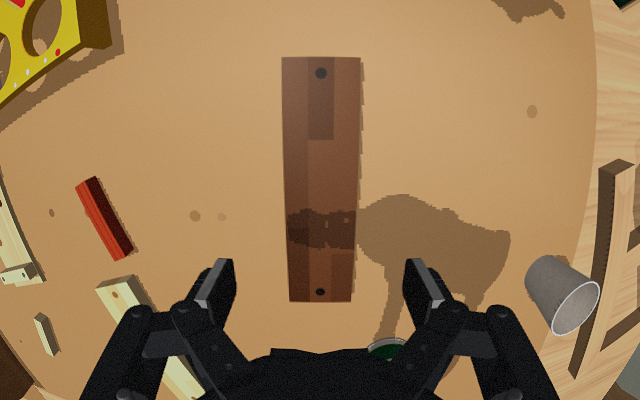

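The dark board lies straight ahead between the fingers, with corners at about (282,57), (361,57), (352,301) and (290,301). I'll project those corners to check the centre.

Run:
```python
from h import *
i=viewer.camera_info('wrist')
c=np.array([fish(i,u,.018)[:2] for u in [(282,57),(360,57),(352,301),(290,301)]])*1000
print(c.round(1),c.mean(0)); print(cv2.minAreaRect(c.astype(np.float32)))
```

```text
[[ 770.2 -207.5]
 [ 764.6 -267.1]
 [ 544.1 -246.9]
 [ 550.  -186.3]] [ 657.25365888 -226.91801813]
((657.2579345703125, -227.18807983398438), (60.89357376098633, 221.41981506347656), 84.48934173583984)
```

Emit:
{"method": "jog_arm", "body": {"motion": [{"dx": 0.3,"dy": -0.2,"dz": -2,"turn": 0},{"dx": 0.2,"dy": -0.1,"dz": -3,"turn": 0},{"dx": 0,"dy": 0,"dz": -3,"turn": 0},{"dx": 0,"dy": 0,"dz": -2,"turn": 0},{"dx": 0,"dy": 0,"dz": -1.2,"turn": 0},{"dx": 0,"dy": 0,"dz": 0,"turn": 0}]}}

```text
time: 2.2
tool_pos: [0.6588, -0.2286, 0.0081]
tcp_rot: [-3.137, 0.155, 0.004]
wrist_force: [-0.2, -0.2, -0.6]
width: 0.999
```

Emit:
{"method": "jog_arm", "body": {"motion": [{"dx": 0,"dy": 0,"dz": 0,"turn": 0},{"dx": 0,"dy": 0,"dz": 0,"turn": 0},{"dx": 0,"dy": 0,"dz": 0,"turn": 0},{"dx": 0,"dy": 0,"dz": 0,"turn": 0},{"dx": 0,"dy": 0,"dz": 0,"turn": 0},{"dx": 0,"dy": 0,"dz": 0,"turn": 0}], "fingers": 5.0, "grip_force": 50}}

```text
time: 2.7
tool_pos: [0.6638, -0.2284, 0.015]
tcp_rot: [3.137, -0.153, 0.012]
wrist_force: [-1.0, 2.6, 10.1]
width: 0.587
```

The open pads stand about 13 mm back, so they closed over the top of the board. I'll back off, pre-open to about 74 mm so the tips stand lower, check the board, and go deeper.

Emit:
{"method": "jog_arm", "body": {"motion": [{"dx": 0,"dy": 0,"dz": 3,"turn": 0},{"dx": 0,"dy": 0,"dz": 4,"turn": 0},{"dx": 0,"dy": 0,"dz": 4,"turn": 0},{"dx": 0,"dy": 0,"dz": 0,"turn": 0},{"dx": 0,"dy": 0,"dz": 0,"turn": 0}], "fingers": 7.4}}

```text
time: 3.12
tool_pos: [0.6645, -0.2296, 0.1272]
tcp_rot: [3.134, -0.152, 0.019]
wrist_force: [0.2, -0.1, -0.0]
width: 0.865
```

```bash
cat >> h.py <<'E'
def wblob(mask,z,roi=None):
    "largest blob of a wrist mask, cast to plane z (mm)"
    m=mask.astype(np.uint8)
    if roi: k=np.zeros_like(m); k[roi[1]:roi[3],roi[0]:roi[2]]=1; m&=k
    m=cv2.morphologyEx(m,cv2.MORPH_OPEN,np.ones((3,3),np.uint8))
    c=max(cv2.findContours(m,0,1)[0],key=cv2.contourArea)
    i=viewer.camera_info('wrist')
    q=np.array([fish(i,u,z)[:2] for u in c[:,0]])*1000
    r=cv2.minAreaRect(q.astype(np.float32)); print('px',cv2.boundingRect(c),'c',np.round(r[0],1),'size',np.round(r[1],1),'ang',round(r[2],1)); return r
E
python3 - <<'E'
from h import *
st(); i,p,d=cam('wrist'); save('w3',p)
R=p.astype(int)
wblob((R[...,0]<R[...,2]*6)&(p.max(2)<150)&(R[...,0]-R[...,2]>20),.018,(260,20,380,320))
E
```

```text
t 3.1 tcp mm [ 664.5 -229.6  127.2] jaw deg -95.6 w 73.5 F [ 0.2 -0.1 -0. ] q [-0.37  0.38  1.65 -0.    1.1   1.3 ]
px (278, 79, 102, 230) c [ 652.1 -239.8] size [ 89.7 215.8] ang 84.3
```

View pics/w3.png

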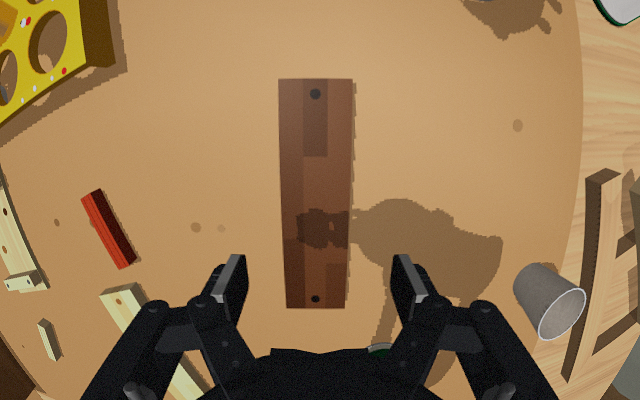

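The board is still flat and nearly where it was, with corners at (278,79), (352,79), (345,308) and (287,308). I'll work out the correction.

```bash
cat >> h.py <<'E'
def corners(uvs,z):
    i=viewer.camera_info('wrist')
    c=np.array([fish(i,u,z)[:2] for u in uvs])*1000; r=cv2.minAreaRect(c.astype(np.float32)); print('c',c.mean(0).round(1),'size',np.round(r[1],1),'ang',round(r[2],1)); return c
E
python3 - <<'E'
from h import *
st(); corners([(278,79),(352,79),(345,308),(287,308)],.018)
E
```

```text
t 3.2 tcp mm [ 662.4 -228.8  123.9] jaw deg -95.6 w 73.7 F [-1.1  0.2  0.3] q [-0.37  0.38  1.65 -0.    1.1   1.3 ]
c [ 653.5 -225.3] size [ 58.6 216. ] ang 84.5
```

Emit:
{"method": "jog_arm", "body": {"motion": [{"dx": -0.3,"dy": 0.1,"dz": -3,"turn": 0},{"dx": -0.2,"dy": 0.1,"dz": -3,"turn": 0},{"dx": 0,"dy": 0,"dz": -3,"turn": 0},{"dx": 0,"dy": 0,"dz": -1,"turn": 0},{"dx": 0,"dy": 0,"dz": -0.5,"turn": 0},{"dx": 0,"dy": 0,"dz": 0,"turn": 0},{"dx": 0,"dy": 0,"dz": 0,"turn": 0},{"dx": 0,"dy": 0,"dz": 0,"turn": 0}]}}

```text
time: 3.83
tool_pos: [0.6569, -0.2266, 0.0166]
tcp_rot: [3.137, -0.153, 0.006]
wrist_force: [0.4, -0.9, 0.3]
width: 0.868
```

Emit:
{"method": "jog_arm", "body": {"motion": [{"dx": 0,"dy": 0,"dz": -0.6,"turn": 0},{"dx": 0,"dy": 0,"dz": -0.6,"turn": 0},{"dx": 0,"dy": 0,"dz": -0.4,"turn": 0},{"dx": 0,"dy": 0,"dz": 0,"turn": 0},{"dx": 0,"dy": 0,"dz": 0,"turn": 0},{"dx": 0,"dy": 0,"dz": 0,"turn": 0}]}}

```text
time: 4.33
tool_pos: [0.655, -0.2259, -0.0019]
tcp_rot: [-3.138, 0.153, 0.0]
wrist_force: [0.1, 0.9, 0.7]
width: 0.868
```

Emit:
{"method": "jog_arm", "body": {"motion": [{"dx": 0,"dy": 0,"dz": 0,"turn": 0},{"dx": 0,"dy": 0,"dz": 0,"turn": 0},{"dx": 0,"dy": 0,"dz": 0,"turn": 0},{"dx": 0,"dy": 0,"dz": 0,"turn": 0},{"dx": 0,"dy": 0,"dz": 0,"turn": 0},{"dx": 0,"dy": 0,"dz": 0,"turn": 0}], "fingers": 5.2, "grip_force": 50}}

```text
time: 4.83
tool_pos: [0.6556, -0.2261, -0.0012]
tcp_rot: [3.138, -0.153, 0.002]
wrist_force: [0.8, -0.8, 2.8]
width: 0.686
```

Width 58.6 mm means the board is held. I'll lift it and carry it to the skid.

Emit:
{"method": "jog_arm", "body": {"motion": [{"dx": 0,"dy": 0,"dz": 0.5,"turn": 0},{"dx": 0,"dy": 0,"dz": 1.5,"turn": 0},{"dx": 0,"dy": 0,"dz": 2.5,"turn": 0},{"dx": 0,"dy": 0,"dz": 2.5,"turn": 0},{"dx": 0,"dy": 1,"dz": 2.5,"turn": 0.02},{"dx": 0,"dy": 2,"dz": 1.5,"turn": 0.02},{"dx": 0,"dy": 3,"dz": 0.5,"turn": 0.02},{"dx": 0,"dy": 3.5,"dz": 0,"turn": 0.02},{"dx": 0,"dy": 3.5,"dz": 0,"turn": 0.02},{"dx": 0,"dy": 3.5,"dz": 0,"turn": 0.02},{"dx": 0,"dy": 3.5,"dz": 0,"turn": 0.02},{"dx": 0,"dy": 3.5,"dz": 0,"turn": 0.02}]}}

```text
time: 5.83
tool_pos: [0.6544, 0.0107, 0.114]
tcp_rot: [-3.14, -0.1, 0.0]
wrist_force: [0.5, 0.2, -2.4]
width: 0.688
```

Emit:
{"method": "jog_arm", "body": {"motion": [{"dx": 0,"dy": 3.5,"dz": 0,"turn": 0.02},{"dx": 0,"dy": 3.5,"dz": 0,"turn": 0.02},{"dx": 0,"dy": 3.5,"dz": 0,"turn": 0.02},{"dx": 0,"dy": 3.5,"dz": 0,"turn": 0.02},{"dx": 0,"dy": 3.5,"dz": 0,"turn": 0.02},{"dx": 0,"dy": 3,"dz": 0,"turn": 0},{"dx": -0.3,"dy": 2,"dz": 0,"turn": 0},{"dx": 0,"dy": 1,"dz": 0,"turn": 0},{"dx": 0,"dy": 0,"dz": 0,"turn": 0},{"dx": 0,"dy": 0,"dz": 0,"turn": 0},{"dx": 0,"dy": 0,"dz": 0,"turn": 0}]}}

```text
time: 6.75
tool_pos: [0.6521, 0.2426, 0.1133]
tcp_rot: [3.13, 0.254, -0.001]
wrist_force: [1.0, 0.4, -3.0]
width: 0.689
```

Run:
```python
from h import *
st(); i,p,d=cam('wrist'); save('w4',p)
```

```text
t 6.8 tcp mm [652.1 242.6 113.3] jaw deg -80.7 w 58.5 F [ 1.   0.4 -3. ] q [ 0.32  0.39  1.66 -0.    1.09  1.73]
```

View pics/w4.png

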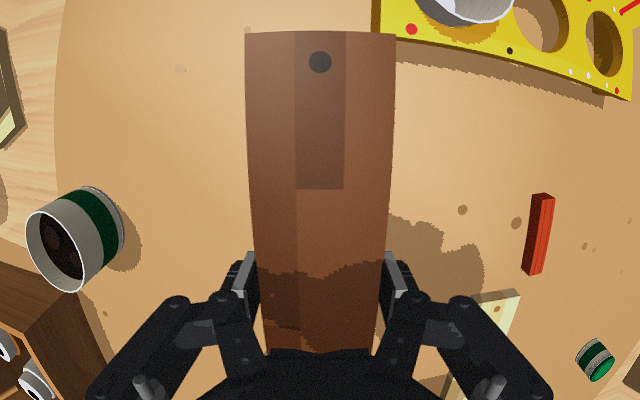

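The board is held square in the jaws, with its far end corners at (245,32) and (396,32). It hides the skid. I'll project the end to get the board's lengthwise offset from the TCP.

Run:
```python
from h import *
s=st(); i=viewer.camera_info('wrist')
a,b=[fish(i,u,.1325)[:2]*1000 for u in [(245,32),(396,32)]]
e=(a+b)/2; w=b-a; L=np.array([-w[1],w[0]])/np.hypot(*w)
print('width',np.hypot(*w),'dir deg',np.degrees(np.arctan2(L[1],L[0])),'centre',e-110*L,'tcp',s['tool_pos'][:2]*1000)
# refined skid from start top view: bearer tops
import io,contextlib
z=np.load('top0.npz'); it=viewer.camera_info('top'); P=pts(it,z['d'])
for v0,v1 in ((105,135),(145,175)):
    m=np.zeros((400,640),bool); m[v0:v1,215:265]=1; m&=(P[...,2]>.019)&(P[...,2]<.04)
    c=max(cv2.findContours(m.astype(np.uint8),0,1)[0],key=cv2.contourArea)[:,0]
    # cast pixel contour on plane z=.028
    f=foc(it); R=np.array(it['R']); o=-R.T@np.array(it['t'])
    w=np.c_[(c-[it['cx'],it['cy']])/f,np.ones(len(c))]@R; q=(o+w*((.028-o[2])/w[:,2])[:,None])[:,:2]*1000
    print(cv2.minAreaRect(q.astype(np.float32)))
```

```text
t 6.8 tcp mm [652.2 242.3 113.3] jaw deg -80.8 w 58.5 F [ 0.1  0.1 -2.1] q [ 0.32  0.39  1.66 -0.    1.09  1.73]
width 59.42919922821313 dir deg 9.446343199136582 centre [652.96050795 241.57283809] tcp [652.17243956 242.32079688]
((724.1219482421875, 260.9703369140625), (24.17757797241211, 100.06809997558594), 8.589484214782715)
((576.968505859375, 238.1927947998047), (22.271236419677734, 100.66889953613281), 8.389264106750488)
```

The board is centred on the TCP within 1 mm. Lowering it onto the skid at (651,250).

Emit:
{"method": "jog_arm", "body": {"motion": [{"dx": -0.1,"dy": 0.4,"dz": -1,"turn": -0.007},{"dx": 0,"dy": 0.4,"dz": -1.5,"turn": 0},{"dx": 0,"dy": 0,"dz": -1.5,"turn": 0},{"dx": 0,"dy": 0,"dz": -1.5,"turn": 0},{"dx": 0,"dy": 0,"dz": -1.2,"turn": 0},{"dx": 0,"dy": 0,"dz": -0.8,"turn": 0},{"dx": 0,"dy": 0,"dz": -0.5,"turn": 0},{"dx": 0,"dy": 0,"dz": -0.2,"turn": 0},{"dx": 0,"dy": 0,"dz": 0,"turn": 0},{"dx": 0,"dy": 0,"dz": 0,"turn": 0},{"dx": 0,"dy": 0,"dz": 0,"turn": 0}]}}

```text
time: 7.72
tool_pos: [0.652, 0.2524, 0.0325]
tcp_rot: [-3.132, -0.245, -0.003]
wrist_force: [0.2, -0.6, -1.7]
width: 0.686
```

Emit:
{"method": "jog_arm", "body": {"motion": [{"dx": -0.1,"dy": -0.2,"dz": -0.2,"turn": 0},{"dx": 0,"dy": 0,"dz": -0.2,"turn": 0},{"dx": 0,"dy": 0,"dz": 0,"turn": 0},{"dx": 0,"dy": 0,"dz": 0,"turn": 0}]}}

```text
time: 8.05
tool_pos: [0.6499, 0.2499, 0.0272]
tcp_rot: [3.132, 0.244, -0.0]
wrist_force: [0.1, 0.1, -1.5]
width: 0.689
```

Emit:
{"method": "jog_arm", "body": {"motion": [{"dx": 0,"dy": 0,"dz": -0.1,"turn": 0},{"dx": 0,"dy": 0,"dz": -0.1,"turn": 0},{"dx": 0,"dy": 0,"dz": 0,"turn": 0},{"dx": 0,"dy": 0,"dz": 0,"turn": 0}]}}

```text
time: 8.38
tool_pos: [0.6502, 0.2501, 0.0268]
tcp_rot: [3.132, 0.245, 0.0]
wrist_force: [-3.8, -1.3, 6.1]
width: 0.686
```

Contact at TCP z = 26.8 mm, as expected. Releasing, then rising and going to the red stick.

Emit:
{"method": "jog_arm", "body": {"motion": [{"dx": 0,"dy": 0,"dz": 0,"turn": 0},{"dx": 0,"dy": 0,"dz": 0,"turn": 0},{"dx": 0,"dy": 0,"dz": 0,"turn": 0},{"dx": 0,"dy": 0,"dz": 1,"turn": 0},{"dx": 0,"dy": 0,"dz": 2,"turn": 0},{"dx": 0,"dy": 0,"dz": 3,"turn": 0},{"dx": 0,"dy": 0,"dz": 3,"turn": 0},{"dx": 0,"dy": -2,"dz": 0,"turn": 0.02},{"dx": 0,"dy": -3.5,"dz": 0,"turn": 0.02},{"dx": 0,"dy": -3.5,"dz": 0,"turn": 0.02},{"dx": 0,"dy": -3.5,"dz": 0,"turn": 0.02},{"dx": 0,"dy": -3.5,"dz": 0,"turn": 0.02}], "fingers": 7.4}}

```text
time: 9.38
tool_pos: [0.6502, 0.0889, 0.1163]
tcp_rot: [3.115, 0.404, 0.002]
wrist_force: [0.8, 0.5, -0.4]
width: 0.868
```

Emit:
{"method": "jog_arm", "body": {"motion": [{"dx": 0,"dy": -3,"dz": 0,"turn": 0.02},{"dx": 0,"dy": -2.5,"dz": 0,"turn": 0},{"dx": 0,"dy": -1.5,"dz": 0,"turn": 0},{"dx": 0,"dy": -0.5,"dz": 0,"turn": 0},{"dx": 0,"dy": 0,"dz": 0,"turn": 0},{"dx": 0,"dy": 0,"dz": 0,"turn": 0},{"dx": 0,"dy": 0,"dz": 0,"turn": 0}], "fingers": 4.5}}

```text
time: 9.97
tool_pos: [0.6502, 0.0166, 0.1154]
tcp_rot: [-3.111, -0.433, -0.0]
wrist_force: [-0.9, -0.5, 0.3]
width: 0.53
```

Run:
```python
from h import *
st(); i,p,d=cam('wrist'); save('w5',p)
hsv=cv2.cvtColor(p,cv2.COLOR_RGB2HSV); H=hsv[...,0]
wblob(((H<7)|(H>174))&(hsv[...,1]>170)&(hsv[...,2]>60),.02,(200,60,440,330))
i,p,d=cam('top'); save('top1',p); P=pts(i,d)
m=np.zeros((400,640),bool); m[95:185,205:275]=1; m&=(P[...,2]>.037)&(P[...,2]<.06)
print('dark on skid',cv2.minAreaRect((P[m][:,:2]*1000).astype(np.float32)),np.median(P[m][:,2]))
```

```text
t 10.0 tcp mm [650.2  16.6 115.4] jaw deg -74.1 w 45.0 F [-0.9 -0.5  0.3] q [-0.01  0.31  1.77  0.    1.06  1.28]
px (322, 150, 24, 104) c [650.6   4.8] size [90.  18.4] ang 16.1
dark on skid ((680.01708984375, 245.05319213867188), (143.8098602294922, 282.6852722167969), 75.10807037353516) 0.045662336171668316
```

View pics/w5.png

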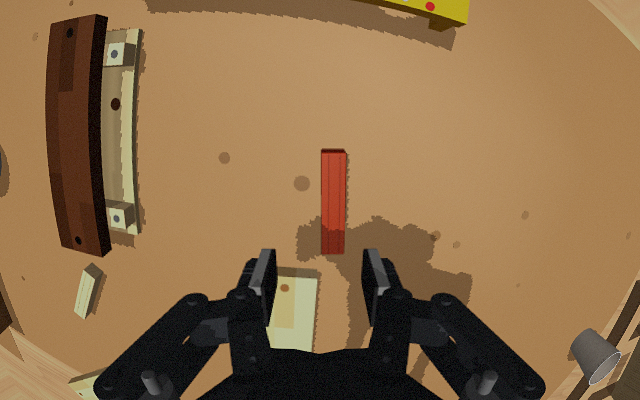

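The red stick is at (333,200) px, about (651,5) mm, and the dark board sits across the skid at the left. Lowering to grasp the stick.

Emit:
{"method": "jog_arm", "body": {"motion": [{"dx": 0,"dy": -0.6,"dz": -2,"turn": 0},{"dx": 0,"dy": -0.6,"dz": -3,"turn": 0},{"dx": 0,"dy": 0,"dz": -3,"turn": 0},{"dx": 0,"dy": 0,"dz": -1.5,"turn": 0},{"dx": 0,"dy": 0,"dz": -1,"turn": 0},{"dx": 0,"dy": 0,"dz": -0.5,"turn": 0},{"dx": 0,"dy": 0,"dz": 0,"turn": 0},{"dx": 0,"dy": 0,"dz": 0,"turn": 0},{"dx": 0,"dy": 0,"dz": 0,"turn": 0}]}}

```text
time: 10.82
tool_pos: [0.6516, 0.0033, 0.007]
tcp_rot: [3.111, 0.432, 0.005]
wrist_force: [0.5, -0.0, -0.3]
width: 0.525
```

```bash
cat >> h.py <<'E'
def topblob(box,lo,hi,mask=None,pd=None):
    "points of the top view in a px box and height band -> rect in mm"
    i,p,d=pd or cam('top'); P=pts(i,d); u0,v0,u1,v1=box
    m=np.zeros((400,640),bool); m[v0:v1,u0:u1]=1; m&=(P[...,2]>lo)&(P[...,2]<hi)
    if mask is not None: m&=mask(p)
    n,l,s,_=cv2.connectedComponentsWithStats(m.astype(np.uint8)); k=1+np.argmax(s[1:,4]); q=P[l==k]
    r=cv2.minAreaRect((q[:,:2]*1000).astype(np.float32)); print('top c',np.round(r[0],1),'size',np.round(r[1],1),'ang',round(r[2],1),'z',round(float(np.median(q[:,2])*1000),1)); return r
E
python3 - <<'E'
from h import *
st(); topblob((205,90,275,185),.036,.056,lambda p:(p.max(2)<120))
E
```

```text
t 10.8 tcp mm [651.6   3.3   7. ] jaw deg -74.2 w 44.7 F [ 0.5 -0.  -0.3] q [-0.03  0.43  1.83  0.    0.88  1.26]
top c [651.3 252. ] size [221.9  60.2] ang 8.3 z 45.6
```

The dark board is in place: (651,252), 8.3°, top at 45.6 mm. Gripping the red stick.

Emit:
{"method": "jog_arm", "body": {"motion": [{"dx": 0,"dy": 0,"dz": -0.3,"turn": 0},{"dx": 0,"dy": 0,"dz": 0,"turn": 0},{"dx": 0,"dy": 0,"dz": 0,"turn": 0},{"dx": 0,"dy": 0,"dz": 0,"turn": 0},{"dx": 0,"dy": 0,"dz": 0,"turn": 0},{"dx": 0,"dy": 0,"dz": 0,"turn": 0}], "fingers": 1.2, "grip_force": 30}}

```text
time: 11.37
tool_pos: [0.6506, 0.003, 0.003]
tcp_rot: [3.112, 0.432, 0.002]
wrist_force: [-0.3, -0.1, 4.0]
width: 0.226
```

Emit:
{"method": "jog_arm", "body": {"motion": [{"dx": 0,"dy": 0,"dz": 1,"turn": 0},{"dx": 0,"dy": 0,"dz": 2.5,"turn": 0},{"dx": 0,"dy": 0,"dz": 3,"turn": 0},{"dx": 0,"dy": 0,"dz": 3,"turn": 0},{"dx": 0,"dy": 1,"dz": 2,"turn": 0.1},{"dx": 0.7,"dy": 2,"dz": 0,"turn": 0.12},{"dx": 0.7,"dy": 2,"dz": 0,"turn": 0.12},{"dx": 0.7,"dy": 2,"dz": 0,"turn": 0.12},{"dx": 0.7,"dy": 2,"dz": 0,"turn": 0.12},{"dx": 0.7,"dy": 2,"dz": 0,"turn": 0.12},{"dx": 0.7,"dy": 2,"dz": 0,"turn": 0.12},{"dx": 0.7,"dy": 2,"dz": 0,"turn": 0.12}]}}

```text
time: 12.37
tool_pos: [0.6988, 0.154, 0.1172]
tcp_rot: [-2.573, -1.802, 0.001]
wrist_force: [0.6, -0.1, -1.0]
width: 0.224
```

Emit:
{"method": "jog_arm", "body": {"motion": [{"dx": 0.7,"dy": 2,"dz": 0,"turn": 0.12},{"dx": 0.7,"dy": 2,"dz": 0,"turn": 0.12},{"dx": 0.7,"dy": 2,"dz": 0,"turn": 0.12},{"dx": 0.5,"dy": 2,"dz": 0,"turn": 0.12},{"dx": 0,"dy": 2,"dz": 0,"turn": 0.03},{"dx": 0,"dy": 1,"dz": 0,"turn": 0},{"dx": 0,"dy": 0,"dz": 0,"turn": 0},{"dx": 0,"dy": 0,"dz": 0,"turn": 0},{"dx": 0,"dy": 0,"dz": 0,"turn": 0}]}}

```text
time: 13.12
tool_pos: [0.7248, 0.262, 0.1171]
tcp_rot: [2.044, 2.386, -0.002]
wrist_force: [-0.4, -0.1, 0.3]
width: 0.227
```

```bash
python3 -c "
from h import *
st()"
```

```text
t 13.1 tcp mm [724.8 262.  117.1] jaw deg 8.8 w 19.3 F [-0.4 -0.1  0.3] q [ 0.31  0.52  1.47 -0.    1.15  0.16]
```

Emit:
{"method": "jog_arm", "body": {"motion": [{"dx": 0,"dy": 0,"dz": -1.5,"turn": 0},{"dx": 0,"dy": 0,"dz": -2,"turn": 0},{"dx": 0,"dy": 0,"dz": -1.5,"turn": 0},{"dx": 0,"dy": 0,"dz": -1,"turn": 0},{"dx": 0,"dy": 0,"dz": -0.3,"turn": 0},{"dx": 0,"dy": 0,"dz": 0,"turn": 0},{"dx": 0,"dy": 0,"dz": 0,"turn": 0},{"dx": 0,"dy": 0,"dz": 0,"turn": 0}]}}

```text
time: 13.78
tool_pos: [0.726, 0.2633, 0.0555]
tcp_rot: [2.042, 2.386, 0.003]
wrist_force: [-0.2, 0.3, -0.3]
width: 0.225
```

Emit:
{"method": "jog_arm", "body": {"motion": [{"dx": 0,"dy": 0,"dz": -0.3,"turn": 0},{"dx": 0,"dy": 0,"dz": -0.2,"turn": 0},{"dx": 0,"dy": 0,"dz": -0.1,"turn": 0},{"dx": 0,"dy": 0,"dz": 0,"turn": 0},{"dx": 0,"dy": 0,"dz": 0,"turn": 0}]}}

```text
time: 14.2
tool_pos: [0.7255, 0.2633, 0.049]
tcp_rot: [2.042, 2.386, 0.002]
wrist_force: [0.5, 0.2, 1.9]
width: 0.224
```

Emit:
{"method": "jog_arm", "body": {"motion": [{"dx": 0,"dy": 0,"dz": -0.1,"turn": 0},{"dx": 0,"dy": 0,"dz": 0,"turn": 0},{"dx": 0,"dy": 0,"dz": 0,"turn": 0}]}}

```text
time: 14.45
tool_pos: [0.7255, 0.2633, 0.049]
tcp_rot: [2.042, 2.386, 0.002]
wrist_force: [-1.7, -0.5, 6.4]
width: 0.224
```

Emit:
{"method": "jog_arm", "body": {"motion": [{"dx": 0,"dy": 0,"dz": 0,"turn": 0},{"dx": 0,"dy": 0,"dz": 0,"turn": 0},{"dx": 0,"dy": 0,"dz": 0,"turn": 0},{"dx": 0,"dy": 0,"dz": 1,"turn": 0},{"dx": 0,"dy": 0,"dz": 2,"turn": 0},{"dx": 0,"dy": 0,"dz": 2,"turn": 0},{"dx": 0,"dy": 0,"dz": 1,"turn": 0},{"dx": 0,"dy": 0,"dz": 0,"turn": 0}], "fingers": 4.5}}

```text
time: 15.12
tool_pos: [0.7276, 0.2639, 0.1119]
tcp_rot: [2.04, 2.384, 0.009]
wrist_force: [1.8, -0.1, 0.5]
width: 0.527
```

Red stick is down. On to the pine stick at (450,269), jaw 70°.

Emit:
{"method": "jog_arm", "body": {"motion": [{"dx": -1.5,"dy": 0,"dz": 0,"turn": 0.08},{"dx": -2.5,"dy": 0,"dz": 0,"turn": 0.1},{"dx": -2.5,"dy": 0,"dz": 0,"turn": 0.1},{"dx": -2.5,"dy": 0,"dz": 0,"turn": 0.1},{"dx": -2.5,"dy": 0,"dz": 0,"turn": 0.1},{"dx": -2.5,"dy": 0,"dz": 0,"turn": 0.1},{"dx": -2.5,"dy": 0,"dz": 0,"turn": 0.1},{"dx": -2.5,"dy": 0,"dz": 0,"turn": 0.1},{"dx": -2.5,"dy": 0,"dz": 0,"turn": 0.1},{"dx": -2.5,"dy": 0,"dz": 0,"turn": 0.1},{"dx": -2.5,"dy": 0,"dz": 0,"turn": 0.09},{"dx": -1.2,"dy": 0,"dz": 0,"turn": 0}]}}

```text
time: 16.12
tool_pos: [0.4444, 0.2623, 0.1058]
tcp_rot: [-0.535, -3.092, 0.003]
wrist_force: [-0.6, 0.1, -0.9]
width: 0.528
```

Emit:
{"method": "jog_arm", "body": {"motion": [{"dx": 0,"dy": 0,"dz": 0,"turn": 0},{"dx": 0,"dy": 0,"dz": 0,"turn": 0},{"dx": 0,"dy": 0,"dz": 0,"turn": 0}]}}

```text
time: 16.37
tool_pos: [0.4494, 0.2634, 0.1076]
tcp_rot: [0.543, 3.093, 0.001]
wrist_force: [0.5, 0.2, 0.1]
width: 0.527
```

Run:
```python
from h import *
st(); i,p,d=cam('wrist'); save('w6',p)
topblob((210,90,270,150),.055,.08,lambda p:(p[...,0].astype(int)-p[...,1]>60))
```

```text
t 16.4 tcp mm [449.4 263.4 107.6] jaw deg 70.1 w 44.8 F [0.5 0.2 0.1] q [ 0.48  0.09  2.06 -0.    1.   -0.74]
top c [726.  265.4] size [21.  87.8] ang 8.4 z 65.6
```

View pics/w6.png

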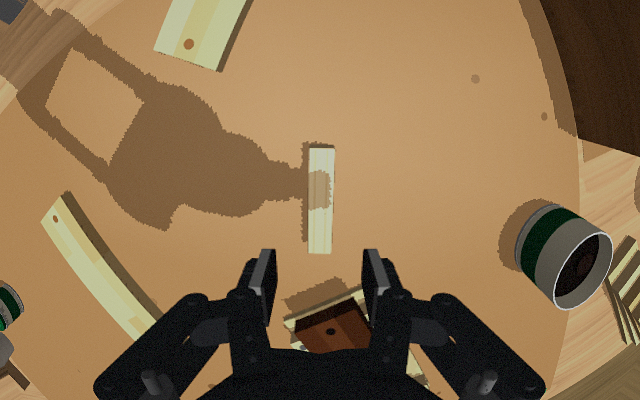

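The red stick measures (726,265), top 65.6 mm, about 76 mm along the skid, which is good. In the wrist view the pine stick has corners (309,147), (335,147), (331,254) and (308,254), slightly left-right tilted.

Run:
```python
from h import *
corners([(309,147),(335,147),(331,254),(308,254)],.02)
```

```text
c [448.3 265.2] size [19.5 90.8] ang 69.0
```

Emit:
{"method": "jog_arm", "body": {"motion": [{"dx": -0.1,"dy": 0.2,"dz": -2,"turn": -0.015},{"dx": 0,"dy": 0,"dz": -3,"turn": 0},{"dx": 0,"dy": 0,"dz": -3,"turn": 0},{"dx": 0,"dy": 0,"dz": -1.2,"turn": 0},{"dx": 0,"dy": 0,"dz": -0.6,"turn": 0},{"dx": 0,"dy": 0,"dz": -0.3,"turn": 0},{"dx": 0,"dy": 0,"dz": 0,"turn": 0},{"dx": 0,"dy": 0,"dz": 0,"turn": 0},{"dx": 0,"dy": 0,"dz": 0,"turn": 0}]}}

```text
time: 17.22
tool_pos: [0.4486, 0.2658, 0.0079]
tcp_rot: [0.563, 3.088, 0.003]
wrist_force: [-0.3, 0.8, 0.3]
width: 0.528
```

Emit:
{"method": "jog_arm", "body": {"motion": [{"dx": 0,"dy": 0,"dz": 0,"turn": 0},{"dx": 0,"dy": 0,"dz": 0,"turn": 0},{"dx": 0,"dy": 0,"dz": 0,"turn": 0},{"dx": 0,"dy": 0,"dz": 0,"turn": 0},{"dx": 0,"dy": 0,"dz": 0,"turn": 0},{"dx": 0,"dy": 0,"dz": 0,"turn": 0}], "fingers": 1.2}}

```text
time: 17.72
tool_pos: [0.448, 0.2656, 0.0074]
tcp_rot: [0.563, 3.089, 0.002]
wrist_force: [-0.8, 0.4, 5.6]
width: 0.223
```

Emit:
{"method": "jog_arm", "body": {"motion": [{"dx": 0,"dy": 0,"dz": 1,"turn": 0},{"dx": 0,"dy": 0,"dz": 2.5,"turn": 0},{"dx": 0,"dy": 0,"dz": 3,"turn": 0},{"dx": 0,"dy": 0,"dz": 3,"turn": -0.05},{"dx": 1,"dy": -0.2,"dz": 1.5,"turn": -0.11},{"dx": 1.5,"dy": -0.3,"dz": 0,"turn": -0.11},{"dx": 1.5,"dy": -0.3,"dz": 0,"turn": -0.11},{"dx": 1.5,"dy": -0.3,"dz": 0,"turn": -0.11},{"dx": 1.5,"dy": -0.3,"dz": 0,"turn": -0.11},{"dx": 1.5,"dy": -0.3,"dz": 0,"turn": -0.11},{"dx": 1.5,"dy": -0.3,"dz": 0,"turn": -0.11},{"dx": 1.5,"dy": -0.4,"dz": 0,"turn": -0.11}]}}

```text
time: 18.72
tool_pos: [0.5624, 0.2409, 0.1165]
tcp_rot: [-1.896, -2.504, 0.001]
wrist_force: [0.1, -0.1, -0.6]
width: 0.224
```

Emit:
{"method": "jog_arm", "body": {"motion": [{"dx": 1.4,"dy": -0.3,"dz": 0,"turn": -0.11},{"dx": 0,"dy": 0,"dz": 0,"turn": -0.014},{"dx": 0,"dy": 0,"dz": 0,"turn": 0},{"dx": 0,"dy": 0,"dz": 0,"turn": 0},{"dx": 0,"dy": 0,"dz": 0,"turn": 0}]}}

```text
time: 19.13
tool_pos: [0.5749, 0.2382, 0.1161]
tcp_rot: [-2.039, -2.389, 0.001]
wrist_force: [-0.8, -0.2, -1.1]
width: 0.227
```

```bash
python3 -c "
from h import *
st()"
```

```text
t 19.1 tcp mm [574.9 238.2 116.1] jaw deg 9.1 w 19.3 F [-0.8 -0.2 -1.1] q [0.35 0.26 1.83 0.   1.05 0.19]
```

Emit:
{"method": "jog_arm", "body": {"motion": [{"dx": 0.2,"dy": 0.1,"dz": -1.5,"turn": 0},{"dx": 0,"dy": 0,"dz": -2,"turn": 0},{"dx": 0,"dy": 0,"dz": -1.2,"turn": 0},{"dx": 0,"dy": 0,"dz": -0.8,"turn": 0},{"dx": 0,"dy": 0,"dz": -0.2,"turn": 0},{"dx": 0,"dy": 0,"dz": 0,"turn": 0},{"dx": 0,"dy": 0,"dz": 0,"turn": 0},{"dx": 0,"dy": 0,"dz": 0,"turn": 0}]}}

```text
time: 19.8
tool_pos: [0.5789, 0.2394, 0.0604]
tcp_rot: [2.041, 2.387, 0.002]
wrist_force: [-0.2, -0.7, -1.3]
width: 0.227
```

Emit:
{"method": "jog_arm", "body": {"motion": [{"dx": 0,"dy": 0,"dz": -0.2,"turn": 0},{"dx": 0,"dy": 0,"dz": -0.2,"turn": 0},{"dx": 0,"dy": 0,"dz": -0.1,"turn": 0},{"dx": 0,"dy": 0,"dz": 0,"turn": 0},{"dx": 0,"dy": 0,"dz": 0,"turn": 0}]}}

```text
time: 20.22
tool_pos: [0.578, 0.239, 0.0542]
tcp_rot: [-2.042, -2.388, 0.0]
wrist_force: [-0.4, -0.0, 0.1]
width: 0.223
```

Emit:
{"method": "jog_arm", "body": {"motion": [{"dx": 0,"dy": 0,"dz": -0.1,"turn": 0},{"dx": 0,"dy": 0,"dz": -0.1,"turn": 0},{"dx": 0,"dy": 0,"dz": 0,"turn": 0},{"dx": 0,"dy": 0,"dz": 0,"turn": 0}]}}

```text
time: 20.55
tool_pos: [0.5783, 0.2392, 0.0534]
tcp_rot: [2.041, 2.388, 0.0]
wrist_force: [-1.5, -0.3, 5.4]
width: 0.231
```

Contact made. Releasing and moving to pale board A at (463,7), jaw -78.4°.

Emit:
{"method": "jog_arm", "body": {"motion": [{"dx": 0,"dy": 0,"dz": 0,"turn": 0},{"dx": 0,"dy": 0,"dz": 0,"turn": 0},{"dx": 0,"dy": 0,"dz": 0,"turn": 0},{"dx": 0,"dy": 0,"dz": 1,"turn": 0},{"dx": 0,"dy": 0,"dz": 2,"turn": 0},{"dx": 0,"dy": 0,"dz": 2.5,"turn": 0},{"dx": 0,"dy": 0,"dz": 2,"turn": -0.06},{"dx": -0.8,"dy": -1.6,"dz": 0,"turn": -0.12},{"dx": -0.8,"dy": -1.6,"dz": 0,"turn": -0.12},{"dx": -0.8,"dy": -1.6,"dz": 0,"turn": -0.12},{"dx": -0.8,"dy": -1.6,"dz": 0,"turn": -0.12},{"dx": -0.8,"dy": -1.6,"dz": 0,"turn": -0.12}], "fingers": 4.5}}

```text
time: 21.55
tool_pos: [0.5378, 0.1585, 0.128]
tcp_rot: [2.709, 1.59, 0.001]
wrist_force: [-0.2, -0.5, -0.1]
width: 0.528
```

Emit:
{"method": "jog_arm", "body": {"motion": [{"dx": -1,"dy": -2,"dz": 0,"turn": -0.12},{"dx": -1,"dy": -2,"dz": 0,"turn": -0.12},{"dx": -1,"dy": -2,"dz": 0,"turn": -0.12},{"dx": -1,"dy": -2,"dz": 0,"turn": -0.12},{"dx": -1,"dy": -2,"dz": 0,"turn": -0.12},{"dx": -1,"dy": -2,"dz": 0,"turn": -0.12},{"dx": -1,"dy": -2,"dz": 0,"turn": -0.12},{"dx": -0.5,"dy": -1.2,"dz": 0,"turn": -0.02},{"dx": 0,"dy": 0,"dz": 0,"turn": 0},{"dx": 0,"dy": 0,"dz": 0,"turn": 0},{"dx": 0,"dy": 0,"dz": 0,"turn": 0},{"dx": 0,"dy": 0,"dz": 0,"turn": 0}], "fingers": 7.4}}

```text
time: 22.55
tool_pos: [0.4637, 0.0077, 0.1276]
tcp_rot: [-3.124, -0.326, -0.001]
wrist_force: [-0.4, 0.5, 0.1]
width: 0.863
```

Run:
```python
from h import *
st(); i,p,d=cam('wrist'); save('w7',p)
t=cam('top')
topblob((210,90,270,150),.055,.08,lambda p:(p[...,0].astype(int)-p[...,1]>60),t)
topblob((215,145,265,185),.055,.08,None,t)
```

```text
t 22.6 tcp mm [463.7   7.7 127.6] jaw deg -78.1 w 73.3 F [-0.4  0.5  0.1] q [-0.04 -0.05  2.15  0.    1.04  1.33]
top c [725.9 265.4] size [20.8 87.7] ang 8.5 z 65.8
top c [578.5 240. ] size [22.2 90.4] ang 8.3 z 65.2
```

View pics/w7.png

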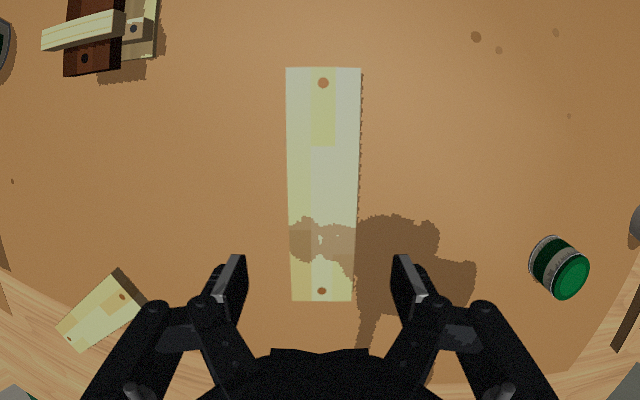

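Both sticks are in place: red (726,265) and pine (578.5,240), tops at about 65.5 mm. The pale board A is centred between the jaws, with corners (286,67), (361,67), (352,301) and (291,301).

Run:
```python
from h import *
corners([(286,67),(361,67),(352,301),(291,301)],.018)
```

```text
c [462.2   4.4] size [220.3  61.8] ang 12.0
```

Emit:
{"method": "jog_arm", "body": {"motion": [{"dx": 0,"dy": 0,"dz": -2,"turn": 0},{"dx": 0,"dy": 0,"dz": -3,"turn": 0},{"dx": 0,"dy": 0,"dz": -2,"turn": 0},{"dx": 0,"dy": 0,"dz": -1,"turn": 0},{"dx": 0,"dy": 0,"dz": 0,"turn": 0},{"dx": 0,"dy": 0,"dz": 0,"turn": 0}]}}

```text
time: 23.15
tool_pos: [0.463, 0.0074, 0.0472]
tcp_rot: [-3.125, -0.325, 0.002]
wrist_force: [0.3, -0.5, 0.3]
width: 0.864
```

Emit:
{"method": "jog_arm", "body": {"motion": [{"dx": -0.1,"dy": -0.3,"dz": -1.5,"turn": 0},{"dx": 0,"dy": 0,"dz": -1.5,"turn": 0},{"dx": 0,"dy": 0,"dz": -1,"turn": 0},{"dx": 0,"dy": 0,"dz": -0.4,"turn": 0},{"dx": 0,"dy": 0,"dz": 0,"turn": 0},{"dx": 0,"dy": 0,"dz": 0,"turn": 0},{"dx": 0,"dy": 0,"dz": 0,"turn": 0}]}}

```text
time: 23.73
tool_pos: [0.4631, 0.0041, 0.0042]
tcp_rot: [3.125, 0.324, 0.003]
wrist_force: [-0.8, 0.1, -0.3]
width: 0.865
```

Emit:
{"method": "jog_arm", "body": {"motion": [{"dx": 0,"dy": 0,"dz": -0.3,"turn": 0},{"dx": 0,"dy": 0,"dz": -0.1,"turn": 0},{"dx": 0,"dy": 0,"dz": 0,"turn": 0},{"dx": 0,"dy": 0,"dz": 0,"turn": 0}]}}

```text
time: 24.07
tool_pos: [0.4621, 0.0041, -0.0007]
tcp_rot: [-3.125, -0.324, -0.0]
wrist_force: [0.3, -0.5, 0.5]
width: 0.866
```

Emit:
{"method": "jog_arm", "body": {"motion": [{"dx": 0,"dy": 0,"dz": 0,"turn": 0},{"dx": 0,"dy": 0,"dz": 0,"turn": 0},{"dx": 0,"dy": 0,"dz": 0,"turn": 0},{"dx": 0,"dy": 0,"dz": 0,"turn": 0},{"dx": 0,"dy": 0,"dz": 0,"turn": 0},{"dx": 0,"dy": 0,"dz": 0,"turn": 0}], "fingers": 5.2, "grip_force": 50}}

```text
time: 24.57
tool_pos: [0.4625, 0.0041, -0.0003]
tcp_rot: [3.125, 0.324, 0.001]
wrist_force: [-0.6, 0.3, 5.0]
width: 0.686
```

Held. Lifting and carrying over the stack.

Emit:
{"method": "jog_arm", "body": {"motion": [{"dx": 0,"dy": 0,"dz": 0.5,"turn": 0},{"dx": 0,"dy": 0,"dz": 1.5,"turn": 0},{"dx": 0,"dy": 0,"dz": 2.5,"turn": 0},{"dx": 0,"dy": 0,"dz": 2.5,"turn": 0},{"dx": 0,"dy": 0,"dz": 2.5,"turn": 0},{"dx": 0,"dy": 0,"dz": 2.5,"turn": 0},{"dx": 0,"dy": 0,"dz": 1.5,"turn": 0},{"dx": 0.8,"dy": 1,"dz": 0.5,"turn": 0},{"dx": 1.5,"dy": 2,"dz": 0,"turn": -0.01},{"dx": 2,"dy": 2.6,"dz": 0,"turn": -0.01},{"dx": 2,"dy": 2.6,"dz": 0,"turn": -0.01},{"dx": 2,"dy": 2.6,"dz": 0,"turn": -0.01}]}}

```text
time: 25.57
tool_pos: [0.545, 0.1136, 0.1378]
tcp_rot: [-3.131, -0.26, 0.003]
wrist_force: [0.5, -1.3, -2.7]
width: 0.689
```

Emit:
{"method": "jog_arm", "body": {"motion": [{"dx": 2,"dy": 2.6,"dz": 0,"turn": -0.01},{"dx": 2,"dy": 2.6,"dz": 0,"turn": -0.008},{"dx": 2,"dy": 2.6,"dz": 0,"turn": 0},{"dx": 2,"dy": 2.6,"dz": 0,"turn": 0},{"dx": 1.5,"dy": 2,"dz": 0,"turn": 0},{"dx": 0.7,"dy": 1,"dz": 0,"turn": 0},{"dx": 0.2,"dy": 0.4,"dz": 0,"turn": 0},{"dx": 0,"dy": 0,"dz": 0,"turn": 0},{"dx": 0,"dy": 0,"dz": 0,"turn": 0},{"dx": 0,"dy": 0,"dz": 0,"turn": 0}]}}

```text
time: 26.4
tool_pos: [0.648, 0.2489, 0.1387]
tcp_rot: [3.132, 0.232, -0.003]
wrist_force: [-0.5, -0.0, -2.3]
width: 0.682
```

Run:
```python
from h import *
st(); i,p,d=cam('wrist'); save('w8',p); st()
```

```text
t 26.4 tcp mm [648.  248.9 138.7] jaw deg -81.5 w 58.0 F [-0.5 -0.  -2.3] q [ 0.33  0.37  1.65 -0.    1.13  1.75]
t 26.4 tcp mm [648.2 248.8 139. ] jaw deg -81.5 w 58.4 F [-0.3  0.6 -2. ] q [ 0.33  0.37  1.65 -0.    1.13  1.75]
```

View pics/w8.png

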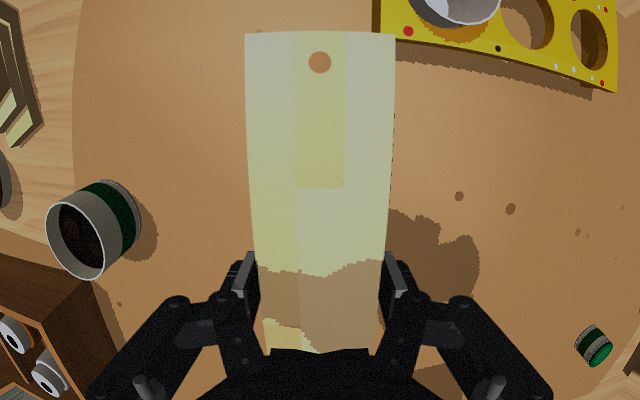

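The pale board is held just like the dark one was (far edge at row 32), so it is centred on the TCP. Lowering it.

Emit:
{"method": "jog_arm", "body": {"motion": [{"dx": 0.2,"dy": 0.2,"dz": -1,"turn": 0},{"dx": 0,"dy": 0,"dz": -1.5,"turn": 0},{"dx": 0,"dy": 0,"dz": -1.5,"turn": 0},{"dx": 0,"dy": 0,"dz": -1.2,"turn": 0},{"dx": 0,"dy": 0,"dz": -0.8,"turn": 0},{"dx": 0,"dy": 0,"dz": -0.5,"turn": 0},{"dx": 0,"dy": 0,"dz": -0.2,"turn": 0},{"dx": 0,"dy": 0,"dz": 0,"turn": 0},{"dx": 0,"dy": 0,"dz": 0,"turn": 0},{"dx": 0,"dy": 0,"dz": 0,"turn": 0}]}}

```text
time: 27.28
tool_pos: [0.6519, 0.2524, 0.0733]
tcp_rot: [-3.132, -0.234, -0.003]
wrist_force: [-0.5, -0.5, -1.7]
width: 0.685
```

Emit:
{"method": "jog_arm", "body": {"motion": [{"dx": -0.1,"dy": -0.1,"dz": -0.2,"turn": 0},{"dx": 0,"dy": 0,"dz": -0.2,"turn": 0},{"dx": 0,"dy": 0,"dz": -0.1,"turn": 0},{"dx": 0,"dy": 0,"dz": 0,"turn": 0},{"dx": 0,"dy": 0,"dz": 0,"turn": 0}]}}

```text
time: 27.7
tool_pos: [0.6499, 0.251, 0.0672]
tcp_rot: [3.133, 0.234, -0.0]
wrist_force: [0.5, -0.2, -1.3]
width: 0.691
```

Emit:
{"method": "jog_arm", "body": {"motion": [{"dx": 0,"dy": 0,"dz": -0.1,"turn": 0},{"dx": 0,"dy": 0,"dz": 0,"turn": 0},{"dx": 0,"dy": 0,"dz": 0,"turn": 0}]}}

```text
time: 27.95
tool_pos: [0.65, 0.2511, 0.0662]
tcp_rot: [3.133, 0.234, -0.0]
wrist_force: [0.2, -0.3, -2.1]
width: 0.685
```

Emit:
{"method": "jog_arm", "body": {"motion": [{"dx": 0,"dy": 0,"dz": -0.1,"turn": 0},{"dx": 0,"dy": 0,"dz": -0.1,"turn": 0},{"dx": 0,"dy": 0,"dz": 0,"turn": 0},{"dx": 0,"dy": 0,"dz": 0,"turn": 0}]}}

```text
time: 28.28
tool_pos: [0.6503, 0.2512, 0.0657]
tcp_rot: [-3.133, -0.234, -0.001]
wrist_force: [-3.2, -1.0, 4.9]
width: 0.69
```

Contact. Releasing, then going to the tin at (440,-282).

Emit:
{"method": "jog_arm", "body": {"motion": [{"dx": 0,"dy": 0,"dz": 0,"turn": 0},{"dx": 0,"dy": 0,"dz": 0,"turn": 0},{"dx": 0,"dy": 0,"dz": 0,"turn": 0},{"dx": 0,"dy": 0,"dz": 1,"turn": 0},{"dx": 0,"dy": 0,"dz": 2,"turn": 0},{"dx": 0,"dy": 0,"dz": 3,"turn": 0},{"dx": 0,"dy": 0,"dz": 3,"turn": 0},{"dx": -1,"dy": -2.5,"dz": 0,"turn": 0},{"dx": -1.5,"dy": -3.7,"dz": 0,"turn": 0},{"dx": -1.5,"dy": -3.7,"dz": 0,"turn": 0},{"dx": -1.5,"dy": -3.7,"dz": 0,"turn": 0},{"dx": -1.5,"dy": -3.7,"dz": 0,"turn": 0}], "fingers": 7.4}}

```text
time: 29.28
tool_pos: [0.5795, 0.0768, 0.1551]
tcp_rot: [3.133, 0.235, 0.002]
wrist_force: [0.5, -0.4, 0.4]
width: 0.867
```

Emit:
{"method": "jog_arm", "body": {"motion": [{"dx": -1.5,"dy": -3.7,"dz": 0,"turn": 0},{"dx": -1.5,"dy": -3.7,"dz": 0,"turn": 0},{"dx": -1.5,"dy": -3.7,"dz": 0,"turn": 0},{"dx": -1.5,"dy": -3.7,"dz": 0,"turn": 0},{"dx": -1.5,"dy": -3.7,"dz": 0,"turn": 0},{"dx": -1.5,"dy": -3.7,"dz": 0,"turn": 0},{"dx": -1.5,"dy": -3.7,"dz": 0,"turn": 0},{"dx": -1.5,"dy": -3.7,"dz": 0,"turn": 0},{"dx": -1.5,"dy": -3.7,"dz": 0,"turn": 0},{"dx": -0.7,"dy": -1.8,"dz": 0,"turn": 0},{"dx": 0,"dy": 0,"dz": 0,"turn": 0},{"dx": 0,"dy": 0,"dz": 0,"turn": 0}], "fingers": 8.54}}

```text
time: 30.28
tool_pos: [0.4379, -0.2739, 0.155]
tcp_rot: [3.133, 0.229, 0.001]
wrist_force: [1.6, 0.3, 0.5]
width: 1.004
```

Emit:
{"method": "jog_arm", "body": {"motion": [{"dx": 0,"dy": 0,"dz": 0,"turn": 0},{"dx": 0,"dy": 0,"dz": 0,"turn": 0}]}}

```text
time: 30.45
tool_pos: [0.4385, -0.2718, 0.1544]
tcp_rot: [-3.132, -0.235, -0.0]
wrist_force: [0.3, 0.1, 0.5]
width: 0.996
```

Run:
```python
from h import *
st(); i,p,d=cam('wrist'); save('w9',p)
hsv=cv2.cvtColor(p,cv2.COLOR_RGB2HSV); H=hsv[...,0]
np.save('w9.npy',p)
wblob((H>55)&(H<95)&(hsv[...,1]>120)&(hsv[...,2]>50),.058,(150,60,500,340))
t=cam('top'); topblob((205,90,275,190),.076,.1,lambda p:p[...,2]>70,t)
```

```text
t 30.4 tcp mm [ 438.5 -271.8  154.4] jaw deg -81.4 w 84.7 F [0.3 0.1 0.5] q [-0.6   0.03  2.02  0.    1.09  0.82]
px (301, 167, 69, 65) c [ 441.2 -284.7] size [55.4 55.8] ang 8.9
top c [651.7 253.7] size [223.7  60.8] ang 8.3 z 83.6
```

View pics/w9.png

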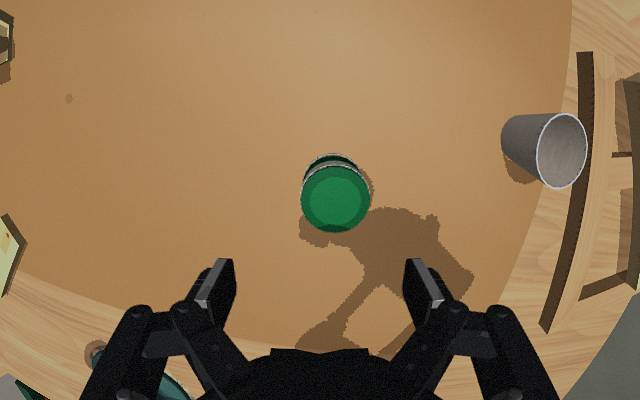

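The pale board lies at (652,254), 8.3°, top 83.6 mm, squarely over the dark one. The tin lid is at (335,198) px, about (441,-284) mm. Descending around it.

Emit:
{"method": "jog_arm", "body": {"motion": [{"dx": 0.2,"dy": -0.6,"dz": -1,"turn": 0},{"dx": 0,"dy": -0.6,"dz": -2,"turn": 0},{"dx": 0,"dy": 0,"dz": -3,"turn": 0},{"dx": 0,"dy": 0,"dz": -3,"turn": 0},{"dx": 0,"dy": 0,"dz": -2.5,"turn": 0},{"dx": 0,"dy": 0,"dz": -1.5,"turn": 0},{"dx": 0,"dy": 0,"dz": -0.8,"turn": 0},{"dx": 0,"dy": 0,"dz": -0.3,"turn": 0},{"dx": 0,"dy": 0,"dz": 0,"turn": 0},{"dx": 0,"dy": 0,"dz": 0,"turn": 0},{"dx": 0,"dy": 0,"dz": 0,"turn": 0}]}}

```text
time: 31.47
tool_pos: [0.4413, -0.2857, 0.0147]
tcp_rot: [3.131, 0.234, 0.003]
wrist_force: [0.3, 0.2, 0.7]
width: 1.001
```

Emit:
{"method": "jog_arm", "body": {"motion": [{"dx": 0,"dy": 0,"dz": 0,"turn": 0},{"dx": 0,"dy": 0,"dz": 0,"turn": 0},{"dx": 0,"dy": 0,"dz": 0,"turn": 0},{"dx": 0,"dy": 0,"dz": 0,"turn": 0},{"dx": 0,"dy": 0,"dz": 0,"turn": 0},{"dx": 0,"dy": 0,"dz": 0,"turn": 0},{"dx": 0,"dy": 0,"dz": 0,"turn": 0}], "fingers": 4.8, "grip_force": 50}}

```text
time: 32.05
tool_pos: [0.4409, -0.2854, 0.0145]
tcp_rot: [3.132, 0.233, 0.002]
wrist_force: [-1.3, 0.5, 6.8]
width: 0.671
```

Emit:
{"method": "jog_arm", "body": {"motion": [{"dx": 0,"dy": 0,"dz": 0.5,"turn": 0},{"dx": 0,"dy": 0,"dz": 1.5,"turn": 0},{"dx": 0,"dy": 0,"dz": 2.5,"turn": 0},{"dx": 0,"dy": 0,"dz": 3,"turn": 0},{"dx": 0,"dy": 0,"dz": 3,"turn": 0},{"dx": 0,"dy": 0,"dz": 3,"turn": 0},{"dx": 0,"dy": 0,"dz": 2,"turn": 0},{"dx": 0.4,"dy": 1,"dz": 0.5,"turn": 0},{"dx": 0.8,"dy": 2,"dz": 0,"turn": 0},{"dx": 1.2,"dy": 3,"dz": 0,"turn": 0},{"dx": 1.4,"dy": 3.6,"dz": 0,"turn": 0},{"dx": 1.4,"dy": 3.6,"dz": 0,"turn": 0}]}}

```text
time: 33.05
tool_pos: [0.491, -0.1508, 0.1714]
tcp_rot: [-3.132, -0.23, 0.004]
wrist_force: [0.1, 0.2, -1.6]
width: 0.67
```

Emit:
{"method": "jog_arm", "body": {"motion": [{"dx": 1.4,"dy": 3.6,"dz": 0,"turn": 0},{"dx": 1.4,"dy": 3.6,"dz": 0,"turn": 0},{"dx": 1.4,"dy": 3.6,"dz": 0,"turn": 0},{"dx": 1.4,"dy": 3.6,"dz": 0,"turn": 0},{"dx": 1.4,"dy": 3.6,"dz": 0,"turn": 0},{"dx": 1.4,"dy": 3.6,"dz": 0,"turn": 0},{"dx": 1.4,"dy": 3.6,"dz": 0,"turn": 0},{"dx": 1.4,"dy": 3.6,"dz": 0,"turn": 0},{"dx": 1.4,"dy": 3.6,"dz": 0,"turn": 0},{"dx": 1.4,"dy": 3.6,"dz": 0,"turn": 0},{"dx": 1,"dy": 2.5,"dz": 0,"turn": 0},{"dx": 0.6,"dy": 1,"dz": 0,"turn": 0}]}}

```text
time: 34.05
tool_pos: [0.6469, 0.2468, 0.1705]
tcp_rot: [-3.131, -0.238, 0.005]
wrist_force: [-0.2, -0.5, -2.6]
width: 0.669
```

Emit:
{"method": "jog_arm", "body": {"motion": [{"dx": 0,"dy": 0.3,"dz": 0,"turn": 0},{"dx": 0,"dy": 0,"dz": 0,"turn": 0},{"dx": 0,"dy": 0,"dz": 0,"turn": 0},{"dx": 0,"dy": 0,"dz": 0,"turn": 0}]}}

```text
time: 34.38
tool_pos: [0.6472, 0.2435, 0.1726]
tcp_rot: [3.132, 0.231, -0.003]
wrist_force: [0.6, -0.4, -2.9]
width: 0.666
```

Run:
```python
from h import *
st(); i,p,d=cam('side'); save('s2',p[60:330,100:460])
cv2.imwrite('pics/s2.png',cv2.resize(p[130:290,130:310,::-1],None,fx=3,fy=3))
```

```text
t 34.4 tcp mm [647.2 243.5 172.6] jaw deg -81.5 w 56.6 F [ 0.6 -0.4 -2.9] q [ 0.32  0.33  1.62 -0.    1.19  1.75]
```

View pics/s2.png

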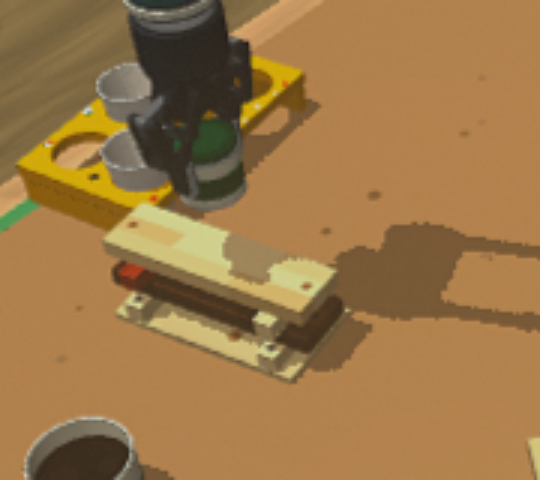

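The side view shows the tin held upright above the finished board stack, and the layers look level. I'll correct by (+3, +8) mm and lower it.

Emit:
{"method": "jog_arm", "body": {"motion": [{"dx": 0.3,"dy": 0.4,"dz": -1,"turn": 0},{"dx": 0,"dy": 0.4,"dz": -1.5,"turn": 0},{"dx": 0,"dy": 0,"dz": -1.5,"turn": 0},{"dx": 0,"dy": 0,"dz": -1.2,"turn": 0},{"dx": 0,"dy": 0,"dz": -0.8,"turn": 0},{"dx": 0,"dy": 0,"dz": -0.4,"turn": 0},{"dx": 0,"dy": 0,"dz": -0.2,"turn": 0},{"dx": 0,"dy": 0,"dz": 0,"turn": 0},{"dx": 0,"dy": 0,"dz": 0,"turn": 0},{"dx": 0,"dy": 0,"dz": 0,"turn": 0}]}}

```text
time: 35.27
tool_pos: [0.6518, 0.2533, 0.1084]
tcp_rot: [-3.132, -0.233, -0.003]
wrist_force: [-0.4, -0.2, -1.6]
width: 0.666
```

Emit:
{"method": "jog_arm", "body": {"motion": [{"dx": -0.1,"dy": -0.1,"dz": -0.3,"turn": 0},{"dx": 0,"dy": 0,"dz": -0.3,"turn": 0},{"dx": 0,"dy": 0,"dz": -0.1,"turn": 0},{"dx": 0,"dy": 0,"dz": 0,"turn": 0},{"dx": 0,"dy": 0,"dz": 0,"turn": 0}]}}

```text
time: 35.68
tool_pos: [0.6499, 0.252, 0.1001]
tcp_rot: [3.133, 0.234, -0.001]
wrist_force: [-0.5, 1.0, -3.0]
width: 0.665
```

Emit:
{"method": "jog_arm", "body": {"motion": [{"dx": 0,"dy": 0,"dz": -0.1,"turn": 0},{"dx": 0,"dy": 0,"dz": -0.1,"turn": 0},{"dx": 0,"dy": 0,"dz": 0,"turn": 0},{"dx": 0,"dy": 0,"dz": 0,"turn": 0}]}}

```text
time: 36.02
tool_pos: [0.6502, 0.2522, 0.0986]
tcp_rot: [-3.133, -0.234, -0.001]
wrist_force: [-0.5, 0.6, -1.2]
width: 0.666
```

Emit:
{"method": "jog_arm", "body": {"motion": [{"dx": 0,"dy": 0,"dz": -0.1,"turn": 0},{"dx": 0,"dy": 0,"dz": 0,"turn": 0},{"dx": 0,"dy": 0,"dz": 0,"turn": 0}]}}

```text
time: 36.27
tool_pos: [0.6503, 0.2522, 0.0986]
tcp_rot: [-3.133, -0.234, -0.001]
wrist_force: [-3.1, -0.3, 5.2]
width: 0.67
```

Contact. Opening, rising straight up, then moving clear.

Emit:
{"method": "jog_arm", "body": {"motion": [{"dx": 0,"dy": 0,"dz": 0,"turn": 0},{"dx": 0,"dy": 0,"dz": 0,"turn": 0},{"dx": 0,"dy": 0,"dz": 0,"turn": 0},{"dx": 0,"dy": 0,"dz": 0,"turn": 0},{"dx": 0,"dy": 0,"dz": 0.5,"turn": 0},{"dx": 0,"dy": 0,"dz": 1.5,"turn": 0},{"dx": 0,"dy": 0,"dz": 2.5,"turn": 0},{"dx": 0,"dy": 0,"dz": 3,"turn": 0},{"dx": 0,"dy": 0,"dz": 3,"turn": 0},{"dx": 0,"dy": 0,"dz": 2,"turn": 0},{"dx": 0,"dy": 0,"dz": 0,"turn": 0}], "fingers": 8.54}}

```text
time: 37.18
tool_pos: [0.6538, 0.2534, 0.2313]
tcp_rot: [-3.13, -0.233, -0.019]
wrist_force: [1.1, -0.6, 1.0]
width: 1.0
```

Emit:
{"method": "jog_arm", "body": {"motion": [{"dx": -0.5,"dy": -2,"dz": 0,"turn": 0},{"dx": -1,"dy": -3.5,"dz": 0,"turn": 0},{"dx": -1,"dy": -3.5,"dz": 0,"turn": 0},{"dx": -1,"dy": -3.5,"dz": 0,"turn": 0},{"dx": -1,"dy": -3.5,"dz": 0,"turn": 0},{"dx": -1,"dy": -3.5,"dz": 0,"turn": 0},{"dx": -1,"dy": -3.5,"dz": 0,"turn": 0},{"dx": -0.5,"dy": -2,"dz": 0,"turn": 0},{"dx": 0,"dy": 0,"dz": 0,"turn": 0},{"dx": 0,"dy": 0,"dz": 0,"turn": 0},{"dx": 0,"dy": 0,"dz": 0,"turn": 0}]}}

```text
time: 38.1
tool_pos: [0.5803, 0.0025, 0.2226]
tcp_rot: [-3.132, -0.233, -0.001]
wrist_force: [-0.9, -0.5, 0.3]
width: 1.002
```

Run:
```python
from h import *
st(); t=cam('top'); p=t[1]
topblob((195,80,285,190),.135,.17,None,t)   # tin lid
topblob((205,90,275,190),.076,.1,lambda p:p[...,2]>70,t)
topblob((445,160,485,205),.06,.1,None,t); topblob((140,130,190,180),.06,.1,None,t)
z=np.load('top0.npz'); t0=(t[0],z['p'],z['d'])
topblob((445,160,485,205),.06,.1,None,t0); topblob((140,130,190,180),.06,.1,None,t0)
s=cam('side')[1]
o=np.zeros((560,800,3),np.uint8); a=cv2.resize(p[60:220,140:340],(400,320)); b=cv2.resize(s[150:290,140:315],(400,320)); o[:320,:400]=a;o[:320,400:]=b
save('final',o[:320])
```

```text
t 38.1 tcp mm [580.3   2.5 222.6] jaw deg -81.5 w 85.2 F [-0.9 -0.5  0.3] q [-0.04  0.09  1.82  0.    1.23  1.38]
top c [650.  253.9] size [58.1 55.4] ang 28.6 z 141.6
top c [596.5 245.2] size [110.8  61.3] ang 9.1 z 83.6
top c [ 525.1 -479.4] size [68.3 72.3] ang 45.8 z 71.8
top c [581.1 482.9] size [86.  85.1] ang 7.9 z 70.9
top c [ 525.7 -478.9] size [70.7 70.3] ang 86.3 z 71.4
top c [581.9 483.4] size [85.8 83.7] ang 47.3 z 70.2
```

View pics/final.png

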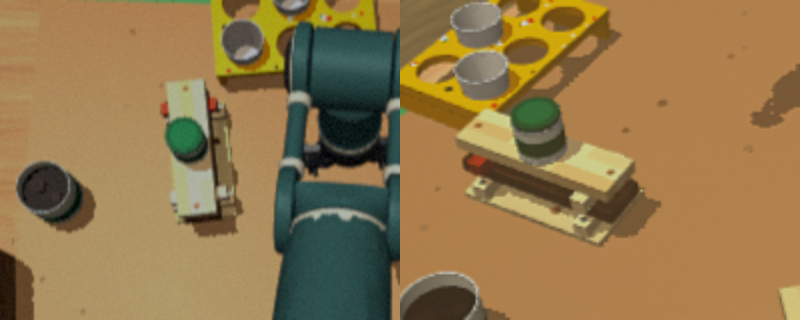

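The final view shows the tin standing mid-board at top-view crop pixel (186,138), the layers level, and both bystanders unmoved. Handing in.

```bash
python3 -c "
from h import *
print(bot.finish_job())"
```

```text
the job is handed in; nothing more can be done
None
```

The stack is built on the skid and handed in at about 38 s: dark board, red stick on the far bearer, pine stick on the near one, pale board, tin on top. Each piece was lowered until the wrist force showed contact, then released.

| Piece | Last measured centre (mm) | Check |
|---|---|---|
| Skid | (651, 250), 8.8° | reference |
| Dark board | (651, 252), 8.3° | top at 45.6 mm (46 expected) |
| Red stick | (726, 265) | top at 65.8 mm (66 expected) |
| Pine stick | (578.5, 240) | top at 65.2 mm (66 expected) |
| Pale board | (652, 254), 8.3° | top at 83.6 mm (84 expected) |
| Tin | (650, 254) | upright, lid at 141.6 mm (142 expected) |

- **Pale board:** I used the one 463 mm from the base. The other look-alike was at 359 mm.
- **Bystanders:** the cup and the open tin are within 1 mm of where they started.
- **What went wrong:** my first jog calls were refused for missing fields. My first grasp of the dark board closed over its top, pressing about 10 N, because the open pads stand back. I regrasped it deeper without harm.
- **Unresolved:** in the last picture the pale-board measurement covered only half the board, because the tin splits it. The full-board reading in the table is from just before the tin went on.

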